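Open both doors of the bolted display cabinet

ROBOT

A 7-joint arm with a two-finger parallel gripper is mounted at the origin on a cart in front of the work surface, level with it; the furniture and walls round the work are solid. World frame = base frame: x ahead of the robot, y to its left, z up, the work surface at z = 0. Lengths are in m, angles in rad, forces in N, time in s.
With the tool pointing down it reaches from about 0.4 to 0.875 m from the base axis. Payload 19.3 kg.
Tool frame: the origin (TCP) lies between the finger pads; the fingertips stand 17 mm ahead of it and the grasp point (between the pads) lies 2 mm behind it (bot.finger_overhang is the distance from the TCP to the fingertips, in m); z points along the fingers, y is the line along which they close (so a half turn about z gives the same grasp; the last joint's range is limited). The gripper opens to 85 mm and grips with 20 to 120 N. Pads are 22 mm wide; open, the fingers measure 114 mm over their backs; the gripper's body (76 mm by 85 mm) begins 54 mm behind the grasp point. The pads swing forward as they close: fully open they stand 13 mm farther back than shut.
Start: joints at [1.133, 0.521, -0.036, 1.599, 0.021, 1.021, -0.113], TCP at [0.225, -0.583, 0.248] pointing down, gripper open.
Joint ranges: [-2.91, 2.91], [-0.3, 2.13], [-1.5, 1.42], [0.17, 2.43], [-1.26, 4.41], [0.16, 1.93], [-2.52, 2.52]. Speed limits (rad/s): [1.89, 1.89, 2.39, 2.39, 3.01, 3.01, 3.01].

INTERFACE

Orientations are given as [roll, pitch, yaw] about the fixed x, y, z axes, in that order (R = Rz(yaw) Ry(pitch) Rx(roll)).
In Python, from workcell import observe, grab_frame, bot gives the robot as it stands.
- The arm moves only by the shell command python3 -m crank 'ROWS' [FORCE]. ROWS is a JSON object of lists of equal length, an entry for each row: "linear": the shift along the world's x, y, z each as a share of 0.25 m, from -1 to 1, a list of three; "delta_rot": the turn, a rotation vector about the world's x, y, z each as a share of 30 degrees, from -1 to 1, a list of three; "fingers": the opening, from -1 (shut) to 1 (fully open). In form: {"linear": [[dx, dy, dz], ...], "delta_rot": [[rx, ry, rz], ...], "fingers": [fingers, ...]}. A call has 1 to 5 rows; each row is the pose to reach, as a shift and turn from the pose commanded when the call began; what a row does not reach only later rows make up. A row lasts 1/10 s, in which the tool goes at most 50 mm and 8.59 degrees, less where a joint would pass 70% of its speed; a pose out of reach is approached as far as the arm can. A call with a number of a shift or a turn outside -1 to 1 is refused whole. A call with a gripper value outside its range is refused whole. The fingers move at their own pace and stop on an object; FORCE is the grip in N (left out, the last holds). Time passes only in rows, so rows that repeat a pose let the fingers close. It gives the time, the measured TCP pose, the force, the opening and the grip force at its end, in the units of the state.
- observe(): the state, without advancing time (a new reading comes with each control period).
- grab_frame(name): name is "scene" or "top" or "wrist"; returns a dict with "image" (420x560x3 uint8, red, green, blue), "mtx" (3x3 intrinsics, pixels), "k1" (the pictures are not rectified: a ray, as slopes to the right and down, at radius r is drawn at 1 + k1 r^2 times it, then the intrinsics apply), "xyz" and "orientation" of the camera in the world. Camera axes: x right, y down, z forward; pixel columns grow to the right and rows downward; lengths in m; the calibration is good to about 2 mm. A picture is of the moment at which its call begins. There is no depth.
- bot.job_done(): hands the job in; it is judged then, once.
The state is a dict: "clock": time; "qpos": joint angles; "qd": joint speeds; "joint_efforts": joint torques, N m; "position": TCP position; "tool_rot": TCP orientation; "force": force on the tool from outside, world axes, zero at the start; "moment": the same for the moment, N m; "grip_width": finger opening in m; "finger_force": force on a finger pad.
Only numpy, scipy, OpenCV 4.12 (cv2) and the standard library are available. Lean on these libraries where they do the work, as an engineer would, in place of code of your own. Each camera call takes 0.05 s, during which the arm holds its last target. There are 200 camera calls.

TASK

Open the little glass-fronted cabinet for the day: draw its bolt all the way back, swing the bolted right door wide open, then the left door that its edge strip was holding shut. Leave the bolt drawn and both doors standing about square to the cabinet's front or wider, and do not disturb the small goods standing around it.

Things in the scene. Friction and masses are not known exactly. Their poses are not given: they have to be found in the camera images.
- cabinet_case: Wooden display cabinet, heavy, fixed; 130 deep (x), 290 wide (y), 190 high. Origin: centre of its underside; -x out of its front, y to its left. Two glazed doors (leaves) close the front, outer faces 80 mm before the origin; each 142 wide, 182 high, hinged upright at the cabinet's outer edge. A steel barrel bolt lies along y on the roof; its guides rise 24 mm above it. Goods inside are fixed.
- cover_strip (a point): Middle of the wooden cover strip along the free edge of the right (-y side) leaf: 32 wide, 178 high, 9 thick. It lies 16 mm over the front of the left leaf, which is held shut as long as the right one is shut. Moves with the right leaf.
- staple (a point): Middle of the steel staple on top of the right leaf, through which the bolt passes and so holds that leaf: 10 wide (y), 56 long (x), rising to 31 mm above the roof, 55 mm to the right of the cabinet's middle. Moves with the right leaf.
- bolt (a joint): Barrel bolt, m: 0 = fully shot (right leaf held), 0.050 = fully drawn back, towards the cabinet's +y (left). It clears the staple from about 0.042. Stiff: about 2 N moves it, and it stays where it is left.
- bolt_knob (a point): Middle of the grip of the bolt's upright round knob, diameter 14 (17 at the head), 37.5 mm above the roof, 35 mm in front of the cabinet's origin (x = -35 mm in its frame). Grip it from 13 mm below this point to 12 mm above, where it ends. Moves with the bolt.
- right_leaf (a joint): Opening angle of the right leaf, rad: 0 shut, 1.57 square to the front, stop at 1.75. Stiff hinge: stays where it is left, about 1 to 2 N at the pull moves it. Seen from above it opens anticlockwise.
- right_leaf_pull (a point): Grip point on the right leaf's steel pull: an upright round bar, diameter 12, standing 38 mm off the leaf's face; its rounded top is 25 mm above this point (7 mm above the roof) and it is free down to its foot, which runs level to the leaf 38 to 50 mm below this point. Moves with the leaf.
- right_leaf_hinge (a point): Point on the right leaf's upright hinge axis, at the height of the grip point; 103 mm from the grip point in plan. Fixed to the cabinet.
- left_leaf (a joint): Opening angle of the left leaf, rad: 0 shut, 1.57 square to the front, stop at 1.75. Same stiff hinge. Seen from above it opens clockwise.
- left_leaf_pull (a point): Grip point on the left leaf's pull, the same kind of bar as on the right leaf. 94 mm from the right one when both are shut.
- left_leaf_hinge (a point): Point on the left leaf's upright hinge axis, at the height of the grip point. Fixed to the cabinet.
- candle_tin_1: Bystander: white candle tin, diameter 65, 35 high; origin at the centre of its underside. Loose.
- candle_tin_2: Bystander: second white candle tin, the same size; origin likewise. Loose.
- mini_basket: Bystander: small straw pot, diameter 76, 49 high; origin at the centre of its underside. Loose.
- bird_figure: Bystander: carved black bird, 36x81x52; origin at the centre of its underside. Loose.

How it is judged:
By the outcome, as a careful person would: the job done as asked, in the order asked, and still so for the second after the job is handed in, with the robot touching nothing.
It also fails if it takes over 67 s, if anything falls off the work surface, if the arm or the gripper's body presses on something with over 40 N, if the wrist force passes 120 N, or if a joint passes its speed limit or range.

## Working session

There is one attempt and no reset: what is moved stays moved. The work goes in short steps, Python scripts to look and compute and a shell command to move; the robot and the scene stay as the last step left them, time stands still between calls to the robot, and variables do not carry over. Pictures are saved under pics/ and viewed, at most 10 in all, crops included, and the job is handed in when it is done.

```bash
mkdir -p pics
cat > h.py <<'E'
import numpy as np, cv2
from scipy.spatial.transform import Rotation as R
from workcell import observe, grab_frame, bot
def cam(f):
    o=np.array(f['orientation'],float)
    Rm=R.from_euler('xyz',o).as_matrix() if o.size==3 else o.reshape(3,3)
    return np.array(f['mtx']),f['k1'],np.array(f['xyz']),Rm
def ray(f,u,v):
    K,k,c,Rm=cam(f); d=np.array([(u-K[0,2])/K[0,0],(v-K[1,2])/K[1,1]]); p=d.copy()
    for _ in range(20): p=d/(1+k*(p@p))
    r=Rm@np.array([p[0],p[1],1]); return c,r/np.linalg.norm(r)
def onz(f,u,v,z):
    c,r=ray(f,u,v); return c+r*(z-c[2])/r[2]
def proj(f,P):
    K,k,c,Rm=cam(f); q=Rm.T@(np.array(P)-c); p=q[:2]/q[2]; p=p*(1+k*(p@p)); return K[:2,:2]@p+K[:2,2]
def tri(obs):
    A=np.zeros((3,3));b=np.zeros(3)
    for f,u,v in obs:
        c,r=ray(f,u,v);M=np.eye(3)-np.outer(r,r);A+=M;b+=M@c
    return np.linalg.solve(A,b)
def save(f,n,crop=None,s=1):
    im=f['image'][:,:,::-1]
    if crop: x0,y0,x1,y1=crop; im=im[y0:y1,x0:x1]
    cv2.imwrite('pics/'+n,cv2.resize(im,None,fx=s,fy=s,interpolation=cv2.INTER_CUBIC))
E
python3 - <<'E'
from h import *
import pickle
fs={n:grab_frame(n) for n in('scene','top','wrist')}
pickle.dump(fs,open('f0.pkl','wb'))
for n,f in fs.items(): print(n,f['mtx'],f['k1'],f['xyz'],f['orientation'])
print(observe())
save(fs['scene'],'s0.png');save(fs['top'],'t0.png')
E
```

```text
scene [[481.17809569   0.         274.86478137]
 [  0.         481.17809569 205.07282822]
 [  0.           0.           1.        ]] -0.15892506968866904 [0.18355    0.73942876 1.07365305] [-2.41127701 -0.0123032  -2.6486961 ]
top [[486.05533632   0.         277.37570277]
 [  0.         486.05533632 210.056377  ]
 [  0.           0.           1.        ]] -0.1421532554847957 [ 0.45023493 -0.01335613  1.38953427] [-3.0575526   0.01869581 -1.5958194 ]
wrist [[363.64747162   0.         279.4676696 ]
 [  0.         363.64747162 215.92684574]
 [  0.           0.           1.        ]] -0.09008195803138044 [ 0.29138964 -0.55709836  0.37396163] [ 2.85522286e+00  7.46694002e-04 -1.20308677e+00]
{'clock': 0.15, 'qpos': array([ 1.13280038,  0.52186677, -0.03631476,  1.59985756,  0.02119206,
        1.02108736, -0.11278604]), 'qd': array([-3.80073148e-04, -2.78398593e-03, -8.08904429e-04, -1.41587475e-03,
       -4.82293594e-05,  7.08268073e-04,  3.62520729e-04]), 'joint_efforts': array([ 1.39464588e-03, -9.27384210e+01,  1.98082097e+00, -3.70052326e+01,
        1.81094283e-02,  6.45763430e-03, -1.64994196e-05]), 'position': array([ 0.22461244, -0.58300109,  0.24787149]), 'tool_rot': array([-3.14075999e+00,  5.45339996e-05,  3.67782119e-01]), 'force': array([0.18422695, 0.00644033, 0.75035865]), 'moment': array([ 0.01893872, -0.00243023, -0.02923078]), 'finger_force': 0.0, 'grip_width': 0.0853135875081646}
```

View pics/s0.png

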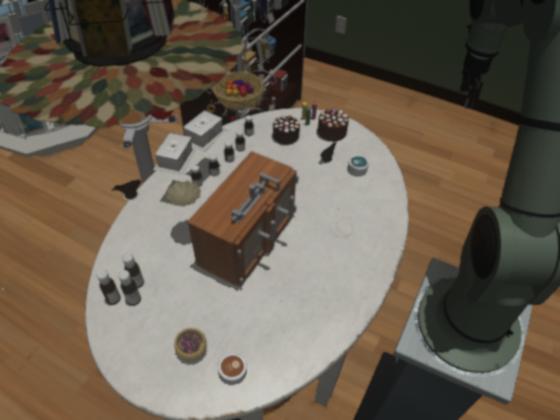

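View pics/t0.png

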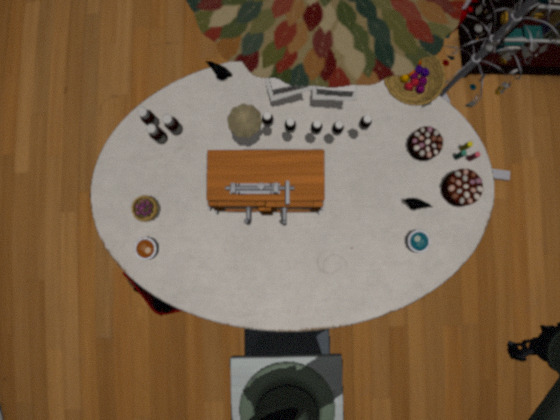

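The scene picture shows the cabinet (about 190-297, 155-280) with its front towards the robot. In the top picture it spans columns 208-324 and rows 150-212, with the pulls near (248,215) and (284,215). The tins are near (147,248) and (417,240), the basket near (146,208) and the bird near (416,203). I'll zoom in on the cabinet next.

Run:
```python
from h import *
import pickle
fs=pickle.load(open('f0.pkl','rb'))
save(fs['top'],'t1.png',(200,140,340,230),5.5)
save(fs['scene'],'s1.png',(180,145,310,290),4)
```

```text
(no output)
```

View pics/t1.png

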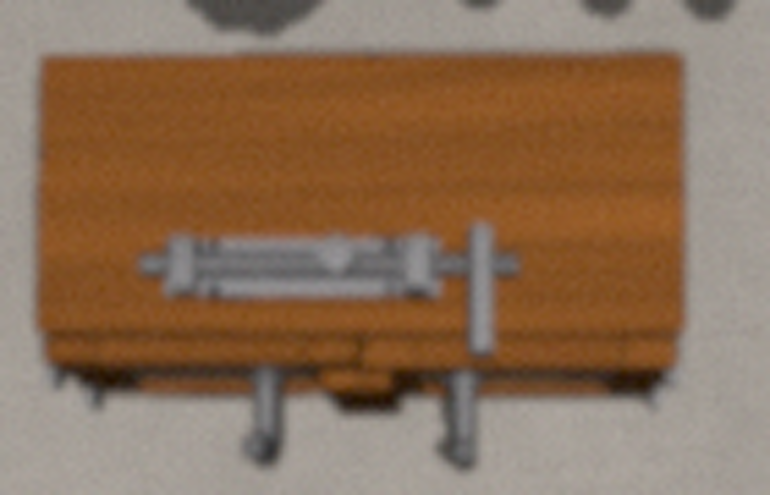

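View pics/s1.png

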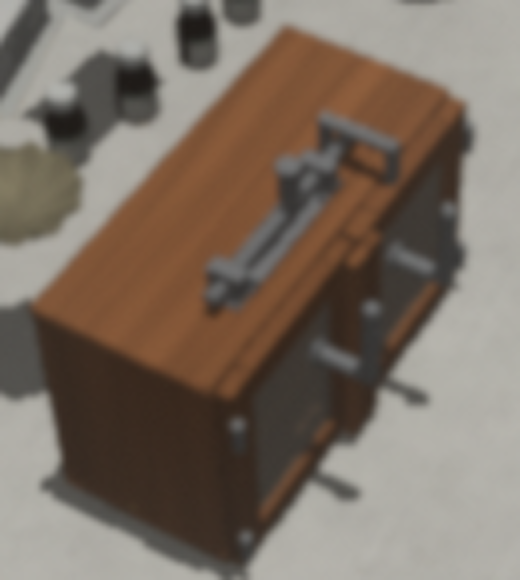

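The crops show the roof corners at (42,58), (683,55), (38,328) and (683,328) in the 5.5x top crop. The knob is at (337,250) there, the staple bar runs from (482,225) to (482,350), and the pulls end at (262,447) and (462,450).

Run:
```python
from h import *
import pickle
fs=pickle.load(open('f0.pkl','rb'));t=fs['top'];s=fs['scene']
T=lambda x,y:(200+x/5.5,140+y/5.5)
S=lambda x,y:(180+x/4,145+y/4)
rp=lambda n,p:print(n,np.round(p,4))
c=[onz(t,*T(*q),.19) for q in((42,58),(683,55),(683,328),(38,328))]
for q in c: rp('roof',q)
yaw=np.arctan2(*( (c[0]-c[1])[:2][::-1]))-np.pi/2; print('yaw',yaw)
for q in ((287,27),(37,307),(463,103)): rp('sroof',onz(s,*S(*q),.19))
rp('knob top',onz(t,*T(337,250),.238))
rp('staple f',onz(t,*T(482,350),.221));rp('staple b',onz(t,*T(482,225),.221))
rp('Ltop',onz(t,*T(263,447),.197));rp('Rtop',onz(t,*T(460,450),.197))
rp('knob tri',tri([(t,*T(337,250)),(s,*S(290,160))]))
for n,u,v,z in(('tin1',147,248,.035),('tin2',417,240,.035),('basket',146,208,.049),('bird',416,203,.05)): rp(n,onz(t,u,v,z))
```

```text
roof [0.7071 0.1787 0.19  ]
roof [ 0.6998 -0.1146  0.19  ]
roof [ 0.5747 -0.1102  0.19  ]
roof [0.5826 0.1817 0.19  ]
yaw -0.02503901607205883
sroof [ 0.6968 -0.1052  0.19  ]
sroof [0.7027 0.1835 0.19  ]
sroof [ 0.5577 -0.0966  0.19  ]
knob top [0.6078 0.0428 0.238 ]
staple f [ 0.5641 -0.0191  0.221 ]
staple b [ 0.6195 -0.0206  0.221 ]
Ltop [0.5255 0.0799 0.197 ]
Rtop [ 0.5218 -0.0082  0.197 ]
knob tri [0.6078 0.0428 0.2365]
tin1 [0.4672 0.38   0.035 ]
tin2 [ 0.4704 -0.3801  0.035 ]
basket [0.5794 0.3783 0.049 ]
bird [ 0.5731 -0.378   0.05  ]
```

```bash
A='{"linear":[[0.51,0.83,0.1],[0.51,0.83,0.1],[0.51,0.83,0.1],[0.51,0.83,0.1],[0.51,0.83,0.1]],"delta_rot":[[0,0,-0.25],[0,0,-0.25],[0,0,-0.25],[0,0,-0.25],[0,0,-0.25]],"fingers":[0,0,0,0,0]}' ; python3 -m crank '{"linear":[[0.51,0.83,0.1],[0.51,0.83,0.1],[0.51,0.83,0.1],[0.51,0.83,0.1],[0.51,0.83,0.1]],"delta_rot":[[0,0,-0.25],[0,0,-0.25],[0,0,-0.25],[0,0,-0.25],[0,0,-0.25]],"fingers":[0,0,0,0,0]}'
python3 -m crank '{"linear":[[0.51,0.83,0.1],[0.51,0.83,0.1],[0.51,0.83,0.1],[0.51,0.83,0.1],[0.51,0.83,0.1]],"delta_rot":[[0,0,-0.25],[0,0,-0.25],[0,0,-0.25],[0,0,-0.25],[0,0,-0.25]],"fingers":[0,0,0,0,0]}'
python3 -m crank '{"linear":[[0.4,0.75,0.1],[0.4,0.75,0.1],[0.4,0.75,0.1],[0.4,0.75,0.1],[0.4,0.75,0.1]],"delta_rot":[[0,0,-0.25],[0,0,-0.25],[0,0,-0.25],[0,0,-0.25],[0,0,-0.25]],"fingers":[0,0,0,0,0]}'
python3 - <<'E'
from h import *
import pickle
f=grab_frame('wrist');pickle.dump(f,open('w1.pkl','wb'));save(f,'w1.png')
o=observe();print(o['clock'],o['position'],o['tool_rot'],o['qpos'],f['xyz'],f['orientation'])
print(proj(f,[.6078,.0428,.2395]),proj(f,[.522,-.009,.197]),proj(f,[.525,.083,.197]))
E
```

```text
clock: 0.65
position: [0.3531, -0.3735, 0.2735]
tool_rot: [-3.141, -0.0, 0.238]
force: [0.5, -0.9, 0.6]
grip_width: 0.0427
finger_force: 0.0
clock: 1.15
position: [0.4804, -0.1661, 0.2986]
tool_rot: [3.142, -0.0, 0.106]
force: [1.1, 0.2, 0.4]
grip_width: 0.0425
finger_force: 0.0
clock: 1.65
position: [0.5809, 0.0246, 0.3234]
tool_rot: [-3.14, -0.0, -0.02]
force: [-1.0, -1.0, -0.0]
grip_width: 0.0427
finger_force: 0.0
1.7 [0.58118251 0.02494626 0.32327618] [-3.13947251e+00 -2.22093205e-04 -1.93070971e-02] [ 0.01575334  0.38866181 -0.21990848  1.61665259  0.08864162  1.1455767
 -1.81491796] [0.65243377 0.02303903 0.44959996] [ 2.85574504e+00  1.87865743e-03 -1.59073595e+00]
[248.1589146  188.70721452] [325.03097519 285.09514222] [205.69829347 283.47152147]
```

View pics/w1.png

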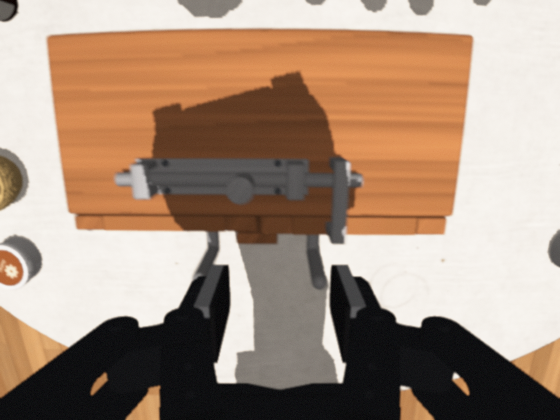

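The wrist picture shows the knob head at (240,187), the staple bar at x≈340, and the roof's back corners at (48,38) and (471,38). The front corners of the leaves are at (77,230) and (445,234). The right pull's top is near (320,284).

Run:
```python
from h import *
import pickle
f=pickle.load(open('w1.pkl','rb'))
for n,u,v,z in(('k',240,187,.2395),('bl',48,38,.19),('br',471,38,.19),('fl',77,230,.187),('fr',445,234,.187),('st f',338,240,.221),('st b',340,160,.221),('caseL',69,212,.19),('caseR',454,215,.19),('tip',361,180,.21),('Rp',320,284,.197)): print(n,onz(f,u,v,z).round(4))
t=pickle.load(open('f0.pkl','rb'))['top']
print(tri([(f,240,187),(t,200+337/5.5,140+250/5.5)]))
```

```text
k [0.6089 0.0476 0.2395]
bl [0.7075 0.1825 0.19  ]
br [ 0.6999 -0.1078  0.19  ]
fl [0.5668 0.1844 0.187 ]
fr [ 0.5581 -0.1035  0.187 ]
st f [ 0.5677 -0.0141  0.221 ]
st b [ 0.6212 -0.014   0.221 ]
caseL [0.5824 0.1864 0.19  ]
caseR [ 0.5743 -0.1075  0.19  ]
tip [ 0.6061 -0.0303  0.21  ]
Rp [ 0.523  -0.0051  0.197 ]
[0.60825391 0.04521166 0.2384164 ]
```

```bash
python3 -m crank '{"linear":[[0.11,0.085,0],[0.11,0.085,-0.2],[0.11,0.085,-0.35],[0.11,0.085,-0.35],[0.11,0.085,-0.35]],"delta_rot":[[0,0,0],[0,0,0],[0,0,0],[0,0,0],[0,0,0]],"fingers":[0,0,0,0,0]}'
python3 -m crank '{"linear":[[0,0,0],[0,0,0],[0,0,0],[0,0,0],[0,0,0]],"delta_rot":[[0,0,0],[0,0,0],[0,0,0],[0,0,0],[0,0,0]],"fingers":[-1,-1,-1,-1,-1]}' 30
```

```text
clock: 2.2
position: [0.607, 0.04, 0.2361]
tool_rot: [3.141, 0.001, -0.026]
force: [-0.6, 1.0, -0.1]
grip_width: 0.0427
finger_force: 0.0
clock: 2.7
position: [0.6077, 0.0407, 0.2374]
tool_rot: [-3.141, -0.002, -0.025]
force: [-1.4, 1.4, 7.5]
grip_width: 0.0147
finger_force: 29.1
```

```bash
python3 -m crank '{"linear":[[0,0.04,0.004],[0,0.08,0.004],[0.003,0.12,0.004],[0.004,0.15,0.004],[0.004,0.15,0.004]],"delta_rot":[[0,0,0],[0,0,0],[0,0,0],[0,0,0],[0,0,0]],"fingers":[-1,-1,-1,-1,-1]}'
python3 -m crank '{"linear":[[0,0.02,0],[0,0.04,0],[0,0.055,0],[0,0.055,0],[0,0.055,0]],"delta_rot":[[0,0,0],[0,0,0],[0,0,0],[0,0,0],[0,0,0]],"fingers":[-1,-1,-1,-1,-1]}'
```

```text
clock: 3.2
position: [0.6086, 0.0796, 0.2375]
tool_rot: [-3.141, -0.001, -0.023]
force: [3.1, 2.2, 4.4]
grip_width: 0.0145
finger_force: 30.3
clock: 3.7
position: [0.6088, 0.0892, 0.2374]
tool_rot: [3.139, -0.001, -0.027]
force: [2.6, -11.5, 8.0]
grip_width: 0.0148
finger_force: 30.7
```

```bash
python3 -m crank '{"linear":[[0,-0.01,0],[0,-0.01,0],[0,-0.01,0.1],[0,-0.01,0.28],[0,-0.01,0.28]],"delta_rot":[[0,0,0],[0,0,0],[0,0,0],[0,0,0],[0,0,0]],"fingers":[0,0,0,0,0]}'
python3 -m crank '{"linear":[[-0.35,-0.38,0],[-0.35,-0.38,0],[-0.35,-0.38,0],[-0.35,-0.38,0],[-0.35,-0.38,0]],"delta_rot":[[0,0,0],[0,0,0],[0,0,0],[0,0,0],[0,0,0]],"fingers":[0.2,0.2,0.2,0.2,0.2]}'
python3 - <<'E'
from h import *
import pickle
f=grab_frame('wrist');t=grab_frame('top');pickle.dump((f,t),open('w2.pkl','wb'))
a=cv2.resize(f['image'],None,fx=1,fy=1);b=cv2.resize(t['image'][140:240,200:340],(588,420),interpolation=cv2.INTER_CUBIC)
im=cv2.resize(np.hstack([a,b]),None,fx=.69,fy=.69)[:,:,::-1];print(im.shape);cv2.imwrite('pics/w2.png',im)
o=observe();print(o['position'],o['tool_rot'],o['qpos'])
for p in ([.521,-.006,.197],[.523,.088,.197]):print(proj(f,p)*.69)
E
```

```text
clock: 4.2
position: [0.6097, 0.09, 0.3119]
tool_rot: [-3.14, -0.006, -0.025]
force: [0.4, 0.5, 0.1]
grip_width: 0.0425
finger_force: 0.0
clock: 4.7
position: [0.5206, -0.0057, 0.3071]
tool_rot: [-3.141, -0.001, -0.026]
force: [-0.1, 0.1, 0.6]
grip_width: 0.0515
finger_force: 0.0
(290, 792, 3)
[ 0.52112293 -0.00478389  0.30673755] [-3.14105528e+00 -1.40898664e-04 -2.38530174e-02] [ 0.06627271  0.30005913 -0.21563311  1.79114175  0.07206708  1.0578293
 -1.77005224]
[193.24305988 150.64244715]
[ 98.91956593 151.00856838]
```

View pics/w2.png

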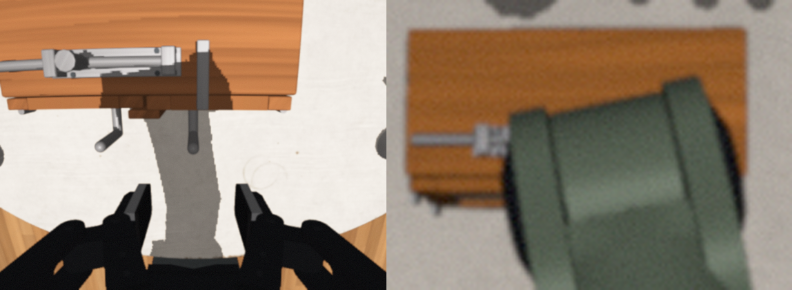

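The left half (wrist view) shows the bolt fully drawn, with the knob at (68,62) and the bolt tip clear of the staple at x≈203. The pull tops at (193,148) and (100,146) agree with my predictions, so I'll grasp the right pull.

```bash
python3 -m crank '{"linear":[[0.005,0,-0.2],[0.005,0,-0.4],[0.005,0,-0.51],[0.005,0,-0.51],[0.005,0,-0.51]],"delta_rot":[[0,0,0],[0,0,0],[0,0,0],[0,0,0],[0,0,0]],"fingers":[0.2,0.2,0.2,0.2,0.2]}'
python3 -m crank '{"linear":[[0,0,0],[0,0,0],[0,0,0],[0,0,0],[0,0,0]],"delta_rot":[[0,0,0],[0,0,0],[0,0,0],[0,0,0],[0,0,0]],"fingers":[-1,-1,-1,-1,-1]}' 30
python3 - <<'E'
from h import *
p=observe()['position'][:2];print(p)
h=np.array([.556,-.103]);v=p-h;print(np.hypot(*v))
for a in range(0,100,8):
    r=np.deg2rad(a);c,s=np.cos(r),np.sin(r);q=h+np.array([c*v[0]-s*v[1],s*v[0]+c*v[1]])-p
    print(a,(q/.25).round(3))
E
```

```text
clock: 5.3
position: [0.5225, -0.0049, 0.1798]
tool_rot: [-3.141, 0.0, -0.024]
force: [1.1, 0.1, 1.9]
grip_width: 0.0509
finger_force: 0.0
clock: 5.8
position: [0.5226, -0.006, 0.1805]
tool_rot: [3.141, -0.002, -0.025]
force: [-1.4, -1.5, 10.0]
grip_width: 0.0111
finger_force: 29.3
[ 0.52258653 -0.00596401]
0.1026276968724224
0 [ 0. -0.]
8 [-0.053 -0.022]
16 [-0.102 -0.052]
24 [-0.146 -0.088]
32 [-0.185 -0.13 ]
40 [-0.218 -0.177]
48 [-0.244 -0.228]
56 [-0.263 -0.282]
64 [-0.274 -0.338]
72 [-0.277 -0.395]
80 [-0.272 -0.452]
88 [-0.259 -0.508]
96 [-0.238 -0.562]
```

```bash
python3 -m crank '{"linear":[[-0.053,-0.022,0],[-0.102,-0.052,0],[-0.146,-0.088,0],[-0.185,-0.13,0],[-0.185,-0.13,0]],"delta_rot":[[0,0,0.267],[0,0,0.533],[0,0,0.8],[0,0,1],[0,0,1]],"fingers":[-1,-1,-1,-1,-1]}'
python3 -c "
from h import *
o=observe();p=o['position'][:2];print(p, o['qpos'][6])
q=np.array([.5226,-.006])-np.array([.556,-.103]);d=p-np.array([.556,-.103]);print(np.degrees(np.arctan2(q[0]*d[1]-q[1]*d[0],q@d)),np.hypot(*d))"
```

```text
clock: 6.3
position: [0.4753, -0.039, 0.1805]
tool_rot: [3.141, -0.001, 0.502]
force: [-3.5, 4.0, 10.6]
grip_width: 0.0112
finger_force: 30.3
[ 0.47528517 -0.03900609] -1.3018413139442788
32.59110797827852 0.1030053603037802
```

```bash
python3 -m crank '{"linear":[[-0.033,-0.047,0],[-0.059,-0.098,0],[-0.078,-0.152,0],[-0.089,-0.208,0],[-0.089,-0.208,0]],"delta_rot":[[0,0,0.267],[0,0,0.533],[0,0,0.8],[0,0,1],[0,0,1]],"fingers":[-1,-1,-1,-1,-1]}'
python3 -m crank '{"linear":[[-0.003,-0.057,0],[0.002,-0.114,0],[0.015,-0.17,0],[0.036,-0.224,0],[0.036,-0.224,0]],"delta_rot":[[0,0,0.267],[0,0,0.533],[0,0,0.8],[0,0,1],[0,0,1]],"fingers":[-1,-1,-1,-1,-1]}'
python3 -c "
from h import *
o=observe();p=o['position'][:2];print(p, o['qpos'][6])
q=np.array([.5226,-.006])-np.array([.556,-.103]);d=p-np.array([.556,-.103]);print(np.degrees(np.arctan2(q[0]*d[1]-q[1]*d[0],q@d)),np.hypot(*d))"
```

```text
clock: 6.8
position: [0.453, -0.0918, 0.1804]
tool_rot: [3.141, 0.001, 1.025]
force: [-8.9, 3.2, 19.9]
grip_width: 0.011
finger_force: 31.4
clock: 7.3
position: [0.4626, -0.1486, 0.1803]
tool_rot: [3.141, 0.002, 1.547]
force: [-8.5, -4.4, 19.5]
grip_width: 0.0109
finger_force: 31.7
[ 0.46255451 -0.14864333] -0.15968458020219492
97.03301965110032 0.10399698492227717
```

```bash
python3 -m crank '{"linear":[[0,0,0],[0,0,0],[0,0,0.15],[0,0,0.35],[0,0,0.5]],"delta_rot":[[0,0,0],[0,0,0],[0,0,0],[0,0,0],[0,0,0]],"fingers":[0.2,0.2,0.2,0.2,0.2]}'
python3 -m crank '{"linear":[[0.12,0.47,0],[0.12,0.47,0],[0.12,0.47,0],[0.12,0.47,0],[0.12,0.47,0]],"delta_rot":[[0,0,1],[0,0,1],[0,0,1],[0,0,1],[0,0,1]],"fingers":[0.2,0.2,0.2,0.2,0.2]}'
python3 -m crank '{"linear":[[0.12,0.47,0],[0.12,0.47,0],[0.12,0.47,0],[0.12,0.47,0],[0.12,0.47,0]],"delta_rot":[[0,0,1],[0,0,1],[0,0,1],[0,0,1],[0,0,1]],"fingers":[0.2,0.2,0.2,0.2,0.2]}'
python3 -m crank '{"linear":[[0,0,0],[0,0,0],[0,0,0],[0,0,0],[0,0,0]],"delta_rot":[[0,0,1],[0,0,1],[0,0,1],[0,0,1],[0,0,1]],"fingers":[0.2,0.2,0.2,0.2,0.2]}'
python3 - <<'E'
from h import *
f=grab_frame('wrist');s=grab_frame('scene')
b=s['image'][120:330,150:430];im=np.hstack([f['image'],cv2.resize(b,(560,420),interpolation=cv2.INTER_CUBIC)])
cv2.imwrite('pics/w3.png',cv2.resize(im,None,fx=.7,fy=.7)[:,:,::-1])
o=observe();print(o['position'],o['tool_rot'],o['qpos'][6],proj(f,[.525,.088,.197])*.7)
E
```

```text
clock: 7.8
position: [0.4626, -0.1456, 0.307]
tool_rot: [3.14, 0.0, 1.547]
force: [0.4, -0.6, -0.6]
grip_width: 0.0509
finger_force: 0.0
clock: 8.3
position: [0.4925, -0.028, 0.3044]
tool_rot: [3.141, -0.0, 2.072]
force: [-0.2, 0.0, 0.2]
grip_width: 0.051
finger_force: 0.0
clock: 8.8
position: [0.5224, 0.0888, 0.3041]
tool_rot: [-3.141, -0.0, 2.592]
force: [0.1, -1.0, -0.3]
grip_width: 0.0512
finger_force: 0.0
clock: 9.3
position: [0.5225, 0.0876, 0.3041]
tool_rot: [-3.141, -0.0, 3.112]
force: [-0.3, -0.5, -0.3]
grip_width: 0.0516
finger_force: 0.0
[0.52246907 0.08798108 0.30427697] [-3.14110968e+00 -3.78292478e-05  3.11032945e+00] 0.8519338054794556 [196.06920029 157.03741271]
```

View pics/w3.png

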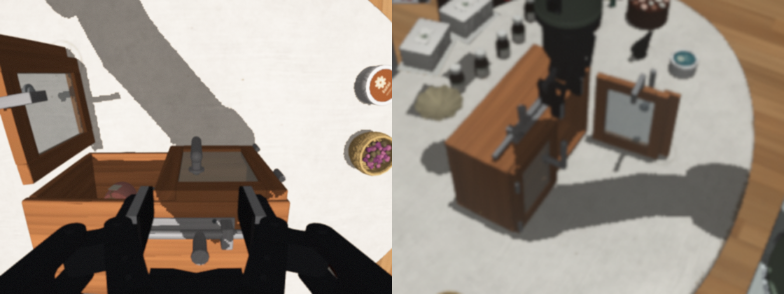

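The right leaf stands open (left panel, 0-95; right panel, 595-680). The left pull appears at about (196,140-172), against a prediction of (196,157), so I'll zoom in before grasping.

Run:
```python
from h import *
f=grab_frame('wrist')
print(proj(f,[.525,.088,.197]),proj(f,[.525,.088,.125]),proj(f,[.562,.088,.13]))
save(f,'w4.png',(220,180,420,300),4)
```

```text
[279.52291285 224.26478658] [279.55903999 198.84978406] [280.86961194 241.0839229 ]
```

View pics/w4.png

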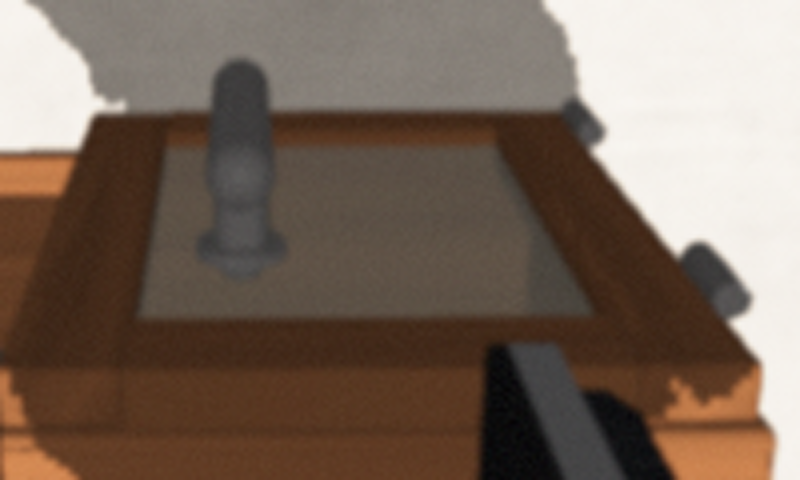

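The bar's top is at crop (242,175), which is pixel (280.5,224). That matches the prediction, so I'll descend and grip.

```bash
python3 -m crank '{"linear":[[0.01,0,-0.2],[0.01,0,-0.4],[0.01,0,-0.495],[0.01,0,-0.495],[0.01,0,-0.495]],"delta_rot":[[0,0,0],[0,0,0],[0,0,0],[0,0,0],[0,0,0]],"fingers":[0.2,0.2,0.2,0.2,0.2]}'
python3 -m crank '{"linear":[[0,0,0],[0,0,0],[0,0,0],[0,0,0],[0,0,0]],"delta_rot":[[0,0,0],[0,0,0],[0,0,0],[0,0,0],[0,0,0]],"fingers":[-1,-1,-1,-1,-1]}' 30
python3 - <<'E'
from h import *
p=observe()['position'][:2];print(p)
h=np.array([.5636,.183]);v=p-h;print(np.hypot(*v))
P=None
for k in range(3):
  b=None
  for a in range(0,33,8):
    r=-np.deg2rad(a+32*k);c,s=np.cos(r),np.sin(r);q=h+np.array([c*v[0]-s*v[1],s*v[0]+c*v[1]])
    if b is None:b=q
    print(a+32*k,((q-b)/.25).round(3))
E
```

```text
clock: 9.95
position: [0.5253, 0.0891, 0.1815]
tool_rot: [3.141, 0.0, 3.115]
force: [0.2, 0.3, 1.5]
grip_width: 0.0509
finger_force: 0.0
clock: 10.45
position: [0.5254, 0.088, 0.1816]
tool_rot: [-3.14, 0.001, 3.115]
force: [-3.1, -6.2, 11.5]
grip_width: 0.011
finger_force: 29.2
[0.52540063 0.0880379 ]
0.10235717671509541
0 [0. 0.]
8 [-0.051  0.025]
16 [-0.099  0.057]
24 [-0.141  0.095]
32 [-0.178  0.139]
32 [0. 0.]
40 [-0.03   0.048]
48 [-0.054  0.101]
56 [-0.069  0.155]
64 [-0.078  0.212]
64 [0. 0.]
72 [-0.     0.057]
80 [0.008 0.114]
88 [0.023 0.169]
96 [0.047 0.221]
```

```bash
python3 -m crank '{"linear":[[-0.051,0.025,0],[-0.099,0.057,0],[-0.141,0.095,0],[-0.178,0.139,0],[-0.178,0.139,0]],"delta_rot":[[0,0,-0.267],[0,0,-0.533],[0,0,-0.8],[0,0,-1],[0,0,-1]],"fingers":[-1,-1,-1,-1,-1]}'
python3 -c "
from h import *
o=observe();p=o['position'][:2];h=np.array([.5636,.183])
q=np.array([.5254,.088])-h;d=p-h;print(p,np.degrees(np.arctan2(q[0]*d[1]-q[1]*d[0],q@d)),np.hypot(*d))"
```

```text
clock: 10.95
position: [0.4791, 0.124, 0.1816]
tool_rot: [-3.14, 0.001, 2.59]
force: [-9.2, -7.2, 16.5]
grip_width: 0.0108
finger_force: 30.7
[0.47910614 0.1239793 ] -33.15958979979575 0.10306626804112645
```

```bash
python3 -m crank '{"linear":[[-0.03,0.048,0],[-0.054,0.101,0],[-0.069,0.155,0],[-0.078,0.212,0],[-0.078,0.212,0]],"delta_rot":[[0,0,-0.267],[0,0,-0.533],[0,0,-0.8],[0,0,-1],[0,0,-1]],"fingers":[-1,-1,-1,-1,-1]}'
python3 -m crank '{"linear":[[0,0.057,0],[0.008,0.114,0],[0.023,0.169,0],[0.047,0.221,0],[0.047,0.221,0]],"delta_rot":[[0,0,-0.267],[0,0,-0.533],[0,0,-0.8],[0,0,-1],[0,0,-1]],"fingers":[-1,-1,-1,-1,-1]}'
python3 -c "
from h import *
o=observe();p=o['position'][:2];h=np.array([.5636,.183])
q=np.array([.5254,.088])-h;d=p-h;print(p,np.degrees(np.arctan2(q[0]*d[1]-q[1]*d[0],q@d)),np.hypot(*d))"
```

```text
clock: 11.45
position: [0.4598, 0.1784, 0.1816]
tool_rot: [-3.142, -0.0, 2.067]
force: [-12.1, -0.3, 19.0]
grip_width: 0.011
finger_force: 31.5
clock: 11.95
position: [0.4726, 0.2344, 0.1816]
tool_rot: [3.141, -0.002, 1.543]
force: [-8.2, 4.7, 12.5]
grip_width: 0.0108
finger_force: 31.1
[0.4725921  0.23443805] -97.5699986430551 0.10453856493170886
```

Open to about 97°. Now I'll release, lift, retreat clear and check.

```bash
python3 -m crank '{"linear":[[0,0,0],[0,0,0],[0,0,0.15],[0,0,0.35],[0,0,0.55]],"delta_rot":[[0,0,0],[0,0,0],[0,0,0],[0,0,0],[0,0,0]],"fingers":[0.2,0.2,0.2,0.2,0.2]}'
python3 -m crank '{"linear":[[-0.05,-0.9,0.3],[-0.05,-0.9,0.3],[-0.05,-0.9,0.3],[-0.05,-0.9,0.3],[-0.05,-0.9,0.3]],"delta_rot":[[0,0,0],[0,0,0],[0,0,0],[0,0,0],[0,0,0]],"fingers":[0.2,0.2,0.2,0.2,0.2]}'
python3 -m crank '{"linear":[[-0.05,-0.95,0.1],[-0.05,-0.95,0.1],[-0.05,-0.95,0.1],[-0.05,-0.95,0.1],[-0.05,-0.95,0.1]],"delta_rot":[[0,0,0],[0,0,0],[0,0,0],[0,0,0],[0,0,0]],"fingers":[0.2,0.2,0.2,0.2,0.2]}'
python3 - <<'E'
from h import *
s=grab_frame('scene');t=grab_frame('top')
im=np.hstack([cv2.resize(t['image'][100:310,110:450],(680,420)),cv2.resize(s['image'][120:400,130:410],(420,420))])
cv2.imwrite('pics/e.png',cv2.resize(im,None,fx=.72,fy=.72)[:,:,::-1]);print(observe()['force'])
E
```

```text
clock: 12.45
position: [0.4723, 0.2313, 0.3198]
tool_rot: [-3.141, 0.0, 1.546]
force: [0.8, -0.2, 0.1]
grip_width: 0.0513
finger_force: 0.0
clock: 12.95
position: [0.4596, 0.0036, 0.3943]
tool_rot: [3.14, 0.001, 1.543]
force: [1.1, 0.5, 0.5]
grip_width: 0.0513
finger_force: 0.0
clock: 13.45
position: [0.4466, -0.234, 0.4186]
tool_rot: [3.141, 0.001, 1.543]
force: [1.2, 1.6, 0.6]
grip_width: 0.0511
finger_force: 0.0
[ 0.81335454  0.80323291 -0.7050475 ]
```

View pics/e.png

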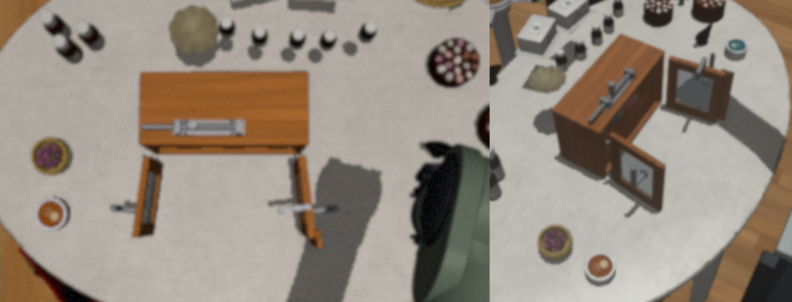

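Both doors stand open past square, the bolt is drawn (140-245, 127) and the goods are in place, so I'm handing in.

```bash
python3 -c "
from workcell import bot
print(bot.job_done())"
```

```text
the job is handed in; nothing more can be done
None
```

The job is handed in at about 13.5 s on the robot's clock: the bolt is fully drawn, the right door and then the left door are open to about 97°, and the goods look undisturbed (one tin and the bird seen only in the wider view).

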